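Put the gouges away and bring out the carved medallions

TASK

At the carver's bench, push the part-open tray with the blue lip fully home. Then hook a fingertip behind the red lip of the other tray and draw that tray gently out to its stop, so that the medallions lying in it come out with it. Use the fingertips only: do not pinch either lip, do not lift anything, and leave the other things on the bench and on the cases where they stand.

Things in the scene. Friction and masses are not known exactly. Their poses are not given: they have to be found in the camera images.
- blue_case: wooden tray case with a blue strip on its roof's front edge, box (mm) 180 deep x 150 wide, roof 60 above the table; origin on the table under its middle. x points into the case: the tray slides out along -x. An 8 mm base board with two rails (tops 18 above the table, inner faces at y +-63) runs forward to x = -285. Fixed; place and yaw vary and the two cases may swap sides.
- red_case: wooden tray case with a red strip on its roof's front edge, box (mm) 180 deep x 150 wide, roof 60 above the table; origin on the table under its middle. x points into the case: the tray slides out along -x. An 8 mm base board with two rails (tops 18 above the table, inner faces at y +-63) runs forward to x = -285. Fixed; place and yaw vary and the two cases may swap sides.
- blue_tray (a joint): how far the blue-lipped gouge tray is drawn out, in m: 0 fully home, 0.13 at its stop. It starts part open, 0.05 to 0.10. It slides with a steady friction of about 2 N plus slight damping and stays where it is left.
- red_tray (a joint): how far the red-lipped medallion tray is drawn out, in m: 0 fully home, 0.13 at its end stop. It starts shut or up to 8 mm ajar. Friction as the other tray.
- blue_lip_edge (a point): middle of the inner top edge of the blue lip, the upright strip across the tray front: 110 mm wide, 12 thick front to back, top 47 above the table. Axes as the case's. Behind it (+x) is a finger well 48 long with the tray floor 15 above the table, open above and at both ends, never under the roof; then the tray's front wall, top 48 above the table.
- red_lip_edge (a point): middle of the inner top edge of the red lip, the upright strip across the tray front: 110 mm wide, 12 thick front to back, top 47 above the table. Axes as the case's. Behind it (+x) is a finger well 48 long with the tray floor 15 above the table, open above and at both ends, never under the roof; then the tray's front wall, top 48 above the table.
- blue_lip_front (a point): middle of the outer face (towards -x) of the blue lip, 30 mm above the table: the face to push on when shutting. Axes as the case's.
- red_lip_front (a point): middle of the outer face (towards -x) of the red lip, 30 mm above the table: the face to push on when shutting. Axes as the case's.
- medallion_1: carved round wooden medallion, 58 mm diameter, 13 thick, 30 g, lying loose in the red-lipped tray (hidden under the case roof while the tray is shut); origin at the centre of its underside.
- medallion_2: carved round wooden medallion, 58 mm diameter, 13 thick, 30 g, lying loose in the red-lipped tray (hidden under the case roof while the tray is shut); origin at the centre of its underside.
- figurine: carved wooden figurine with a conical hat, 84 mm tall, 42 diameter, standing on the roof of the red case about 20 mm behind its middle; origin under its foot. Bystander.
- wax_jar: small jar with brass lid, 50 mm tall, 44 diameter, standing on the roof of the blue case about 20 mm behind its middle; origin under it. Bystander.
- mallet: dark wooden carver's mallet lying on the table on the left (+y): handle from x = -90 mm, head 75 x 60 x 60 from x = 62 to 138 mm, x along the handle towards the head; origin at table level. Bystander.
- mug: blue ceramic mug, 85 mm tall, 76 diameter, on the right (-y); origin under it. Bystander.
- brush: dusting brush, about 200 mm long, lying on the right; origin at table level, x along it. Bystander.
- bowl_blank: turned pale wooden blank, 90 mm diameter, 38 high, on the left; origin under it. Bystander.

How it is judged:
On the way, in this order (a step that is already met when the one before it is completed fails the run):
1. the blue-lipped tray is pushed fully home (value of joint blue_tray below 0.006 m), for 0.2 s.
2. a fingertip behind the red lip draws the tray: part way out with the finger pressing on the lip's inner side (value of joint red_tray above 0.03 m and contact force between the fingers and red_lip above 0.4 N), for 0.05 s.
3. the red-lipped tray is drawn out to its stop (value of joint red_tray above 0.118 m), for 0.2 s.
At the end, for the whole second after the job is handed in: The blue-lipped tray is home (within 6 mm), the red-lipped tray is out at its stop (drawn at least 118 of its 130 mm) and at rest, and both medallions lie at rest on its floor (value of joint blue_tray below 0.006 m and value of joint red_tray above 0.118 m and velocity of joint red_tray between -0.01 and 0.01 m/s and height (world z) of medallion_1 between 0.012 and 0.025 m and height (world z) of medallion_2 between 0.012 and 0.025 m and linear speed of each of medallion_1, medallion_2 below 0.02 m/s); the robot touches nothing.
It fails at once if the red tray is drawn out before the blue one is home (value of joint red_tray above 0.03 m and value of joint blue_tray above 0.02 m).
It fails at once if a lip is pinched between the fingers (pressed on both faces at once) ((contact force between the fingers and red_lip above 3 N and contact force between the fingers and red_lip_facing above 3 N) or (contact force between the fingers and blue_lip above 3 N and contact force between the fingers and blue_lip_facing above 3 N)).
It fails at once if a lip is pushed or pulled roughly (over 80 N) (contact force between the fingers and red_lip above 80 N or contact force between the fingers and blue_lip above 80 N or contact force between the fingers and red_lip_facing above 80 N or contact force between the fingers and blue_lip_facing above 80 N).
It fails at once if a medallion is lifted or thrown out of its tray (height (world z) of any of medallion_1, medallion_2 above 0.035 m).
It fails at once if a bystander is lifted, knocked or shifted by more than 15 mm (distance of any of figurine, wax_jar, mallet, mug, brush, bowl_blank from where it was at the start of the episode above 0.015 m).
It also fails if it takes over 51 s, if anything falls off the work surface, if the arm or the gripper's body presses on something with over 40 N, if the wrist force passes 120 N, or if a joint passes its speed limit or range.

ROBOT

A 6-joint arm with a two-finger parallel gripper is mounted at the origin on the work surface. World frame = base frame: x ahead of the robot, y to its left, z up, the work surface at z = 0. Lengths are in m, angles in rad, forces in N, time in s.
With the tool pointing down it reaches from about 0.3 to 0.775 m from the base axis. Payload 14.6 kg.
Tool frame: the origin (TCP) lies at the very end of the fingers, on their centre line; the grasp point (between the pads) lies 19 mm behind it (env.hold_point_z is the distance from the TCP to the grasp point, in m); z points along the fingers, y is the direction in which the jaws open and shut (so a half turn about z gives the same grasp; the last joint's range is limited). The gripper opens to 85 mm and grips with 20 to 120 N. Pads are 22 mm wide; open, the fingers measure 114 mm over their backs; the gripper's body (76 mm by 85 mm) begins 54 mm behind the grasp point. The pads swing forward as they close: fully open they stand 13 mm farther back than shut.
Start: joints at [-1.314, 0.3, 1.521, -0, 1.321, -0.067], TCP at [0.175, -0.521, 0.231] pointing down, gripper open.
Joint ranges: [-3.03, 3.03], [-0.79, 2.21], [0.23, 2.52], [-1.04, 4.18], [0, 3.07], [-2.55, 2.55]. Speed limits (rad/s): [2.22, 2.22, 2.57, 3.14, 3.14, 3.14].

INTERFACE

Orientations are given as [roll, pitch, yaw] about the fixed x, y, z axes, in that order (R = Rz(yaw) Ry(pitch) Rx(roll)).
In Python, from workcell import env gives the robot as it stands.
- The arm moves only by the tool play_rows, never from a script. Its argument "targets" is a list of rows, each an object of numbers: "gripper": the opening, from 0 (shut) to 1 (fully open); "tx", "ty", "tz": the shift along the tool's x, y, z in m; "rx", "ry", "rz": the turn, a rotation vector about the tool's x, y, z in degrees. In form: [{"gripper": .., "tx": .., "ty": .., "tz": .., "rx": .., "ry": .., "rz": ..}, ...]. A call has 1 to 8 rows; each row shifts and turns the commanded pose from where the row before left it, along the tool's axes as they then stand; what a row does not reach is not made up. A row lasts 1/10 s, in which the tool goes at most 50 mm and 8.59 degrees, less where a joint would pass 70% of its speed; a pose out of reach is approached as far as the arm can. A call is refused whole if a number of a shift passes 0.05 or a number of a turn 8.59, either way. A call with a gripper value outside its range is refused whole. The fingers move at their own pace and stop on an object; "grip_force" is the grip in N (left out, the last holds). Time passes only in rows, so rows that do not move let the fingers close. It gives the time, the measured TCP pose, the force and the opening at its end, in the units of the state.
- env.get_state(): the state, without advancing time (a new reading comes with each control period).
- env.read_camera(name): name is "side" or "top"; returns (picture, depth): 420x560x3 uint8, blue, green, red; 420x560 float32, m along the optical axis (not along the pixel's ray), 0 where there is no reading.
- env.camera_model(name): a dict with "K" (3x3 intrinsics, pixels), "extrinsics" (4x4, takes a point from camera to world coordinates). Camera axes: x right, y up, looking along -z (the intrinsics and any distortion apply to the point x, -y, -z); pixel columns grow to the right and rows downward; lengths in m; the calibration is good to about 2 mm. A picture is of the moment at which its call begins. camera_model takes no time and is no camera call.
- env.close_job(): hands the job in, once; it reports no verdict.
The state is a dict: "t": time; "q": joint angles; "qvel": joint speeds; "joint_torque": joint torques, N m; "tool_pos": TCP position; "tcp_rot": TCP orientation; "ft_force": force on the tool from outside, world axes, zero at the start; "ft_torque": the same for the moment, N m; "width": finger opening in m.
Only numpy, scipy, OpenCV 4.12 (cv2) and the standard library are available. Lean on these libraries where they do the work, as an engineer would, in place of code of your own. Each camera call takes 0.05 s, during which the arm holds its last target. There are 200 camera calls.

## Working session

There is one attempt and no reset: what is moved stays moved. The work goes in short steps, Python scripts to look and compute and a tool call to move; the robot and the scene stay as the last step left them, time stands still between calls to the robot, and variables do not carry over. Pictures are saved under pics/ and viewed, about 8 in all and at most 12, crops included, and the job is handed in when it is done.

Besides the shell and the picture viewer there is one more tool, called after "Request:" in YAML: its name, and indented under it one key for each argument. play_rows: Moves the arm, as the interface text tells. Its arguments: {"type":"object","properties":{"targets":{"type":"array","items":{"type":"object","properties":{"gripper":{"type":"number"},"tx":{"type":"number"},"ty":{"type":"number"},"tz":{"type":"number"},"rx":{"type":"number"},"ry":{"type":"number"},"rz":{"type":"number"}}}},"grip_force":{"type":"number"}},"required":["targets"]}

```bash
mkdir -p pics; ls
cat > h.py <<'E'
from workcell import env
import numpy as np, cv2
def cloud(name):
    im,d=env.read_camera(name); m=env.camera_model(name); K=m["K"];E=np.array(m["extrinsics"])
    v,u=np.mgrid[:420,:560]; x=(u-K[0][2])/K[0][0]*d; y=(v-K[1][2])/K[1][1]*d
    P=np.stack([x,-y,-d],-1)@E[:3,:3].T+E[:3,3]; P[d==0]=np.nan
    return im,P
E
python3 - <<'E'
from h import *
for n in("top","side"):
    im,P=cloud(n); cv2.imwrite(f"pics/{n}0.png",im); np.save(n+"P.npy",P); np.save(n+"I.npy",im)
    print({k:np.round(v,3).tolist() for k,v in env.camera_model(n).items() if k in("K","extrinsics")} , env.camera_model(n).keys())
print(env.get_state())
E
```

```text
pics
{'K': [[414.893, 0.0, 281.592], [0.0, 414.893, 210.547], [0.0, 0.0, 1.0]], 'extrinsics': [[-0.001, 0.995, -0.097, 0.508], [-1.0, -0.002, -0.007, 0.005], [-0.007, 0.097, 0.995, 1.184], [0.0, 0.0, 0.0, 1.0]]} dict_keys(['K', 'extrinsics'])
{'K': [[497.589, 0.0, 285.653], [0.0, 497.589, 214.745], [0.0, 0.0, 1.0]], 'extrinsics': [[-0.727, 0.486, -0.484, -0.129], [-0.686, -0.494, 0.534, 0.835], [0.02, 0.721, 0.693, 1.147], [0.0, 0.0, 0.0, 1.0]]} dict_keys(['K', 'extrinsics'])
{'t': 0.1, 'q': array([-1.31360605e+00,  3.00415045e-01,  1.52151937e+00,  2.32097488e-05,
        1.32069972e+00, -6.66181535e-02]), 'qvel': array([ 0.00044753, -0.00247719,  0.00042077, -0.00037019, -0.00074973,
       -0.00159366]), 'joint_torque': array([ 1.46080223e-03, -5.44376314e+01, -3.62368333e+01, -7.27542511e-05,
        3.03292552e-03, -1.64932976e-05]), 'tool_pos': array([ 0.17493835, -0.52121656,  0.23077817]), 'tcp_rot': array([-3.14055498e+00, -9.17616742e-05,  3.23802622e-01]), 'ft_force': array([0.30046236, 0.65309023, 0.59331284]), 'ft_torque': array([ 0.02182234, -0.02606942, -0.01911251]), 'width': 0.08572232546312289}
```

View pics/top0.png

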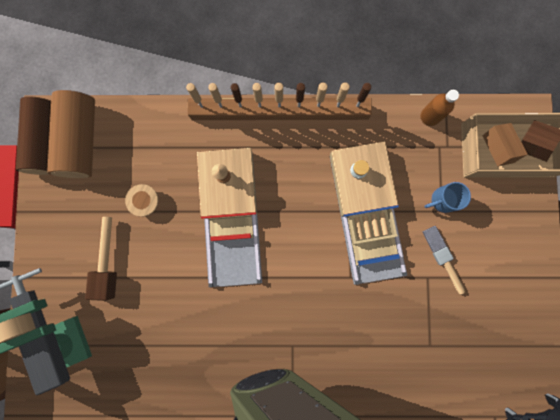

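View pics/side0.png

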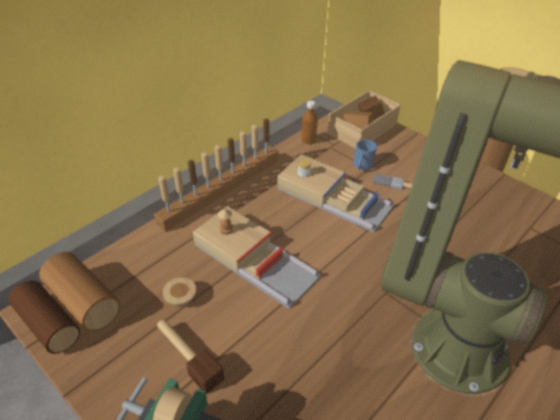

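The top view shows the red case on the left, with its roof strip at (228,216) and lip at (231,238). The blue case is on the right, with its strip at (370,210) and lip at (380,260). Next I'll segment by colour and height.

Run:
```python
from h import *
im=np.load("topI.npy");P=np.load("topP.npy")
hsv=cv2.cvtColor(im,cv2.COLOR_BGR2HSV);H,S,V=[hsv[...,i].astype(int) for i in range(3)]
z=P[...,2]
v,u=np.mgrid[:420,:560]
def fit(m,name):
    p=P[m]; c,s,a=cv2.minAreaRect((p[:,:2]*1000).astype(np.float32)); 
    d=np.linalg.svd(p[:,:2]-p[:,:2].mean(0),full_matrices=False)[2][0]; d=d*(-np.sign(d[0]+0) if 0 else 1)
    if d[1]<0:d=-d
    print(name,m.sum(),"rect c",np.round(c,1),"size",np.round(s,1),"ang",round(a,2),"mean",np.round(p.mean(0),4),"z5/50/95",np.round(np.percentile(p[:,2],[5,50,95]),4),"yaw deg",round(np.degrees(np.arctan2(-d[0],d[1])),2))
red=((H<8)|(H>172))&(S>170)&(V>80); blue=(H>100)&(H<125)&(S>130)
for n,m,(u0,u1) in(("red",red,(190,270)),("blue",blue,(325,415))):
    box=(u>u0)&(u<u1)&(v>130)&(v<295)
    roof=box&(abs(z-.06)<.006); fit(roof,n+" roof")
    for nm,zz in(("strip",(.054,.07)),("lip",(.035,.0535))):
        mm=m&box&(z>zz[0])&(z<zz[1]); 
        if mm.sum()>5: fit(mm,n+" "+nm)
    fit(box&(z>.004)&(z<.014)&(S<70),n+" board")
print("table z",np.nanmedian(z[300:330,150:200]))
```

```text
red roof 3323 rect c [695.4 166.6] size [186.4 150.5] ang 4.55 mean [0.6919 0.1652 0.059 ] z5/50/95 [0.0556 0.059  0.0626] yaw deg -86.99
red strip 74 rect c [605.1 160. ] size [  4.  144.6] ang 4.61 mean [0.605  0.159  0.0591] z5/50/95 [0.0558 0.059  0.0622] yaw deg 4.51
red lip 129 rect c [546.2 153.3] size [  9.1 106.5] ang 4.39 mean [0.5462 0.1528 0.0462] z5/50/95 [0.043  0.0464 0.0494] yaw deg 4.38
red board 2070 rect c [508.3 152.3] size [192.8 150.8] ang 4.6 mean [0.4814 0.1486 0.0077] z5/50/95 [0.0047 0.0075 0.0113] yaw deg 47.84
blue roof 3343 rect c [ 705.9 -214. ] size [185.9 150.6] ang 9.6 mean [ 0.7025 -0.2147  0.059 ] z5/50/95 [0.0556 0.0589 0.0624] yaw deg -80.64
blue strip 61 rect c [ 616.8 -230.6] size [  3.7 144.4] ang 9.68 mean [ 0.617  -0.2315  0.0589] z5/50/95 [0.0554 0.0591 0.0625] yaw deg 9.77
blue lip 151 rect c [ 529.3 -276. ] size [ 85.5 175.7] ang 61.07 mean [ 0.4852 -0.2516  0.0462] z5/50/95 [0.0431 0.046  0.0495] yaw deg 13.05
blue board 1005 rect c [ 608.2 -232. ] size [366.1 152.8] ang 9.69 mean [ 0.4772 -0.2439  0.0079] z5/50/95 [0.0046 0.0076 0.0125] yaw deg -53.62
table z -0.0006446547880881726
```

Both cases fit: roofs measure 186x150 at z≈0.059 and the lips sit at z≈0.046. Red yaw is 4.55° and blue yaw is 9.65°. The red lip centre is at (0.546,0.153) and the blue at about (0.485,-0.2535). I'll start by closing the fingers and turning to the blue yaw.

Request:
play_rows:
  targets:
    - {"gripper": 0,"rz": 4.5}
    - {"gripper": 0,"rz": 4.4}
    - {"gripper": 0}
    - {"gripper": 0}
    - {"gripper": 0}
    - {"gripper": 0}
  grip_force: 20

```text
invalid input at $.targets[0]: expected keys gripper, tx, ty, tz, rx, ry, rz
```

Request:
play_rows:
  targets:
    - {"gripper": 0,"tx": 0.038,"ty": -0.0265}
    - {"gripper": 0,"tx": 0.038,"ty": -0.0265}
    - {"gripper": 0,"tx": 0.038,"ty": -0.0265}
    - {"gripper": 0,"tx": 0.038,"ty": -0.0265}
    - {"gripper": 0,"tx": 0.038,"ty": -0.0265}
    - {"gripper": 0,"tx": 0.038,"ty": -0.0265}
    - {"gripper": 0,"tx": 0.038,"ty": -0.0265}
    - {"gripper": 0,"tx": 0.038,"ty": -0.0265}

```text
invalid input at $.targets[0]: expected keys gripper, tx, ty, tz, rx, ry, rz
```

Request:
play_rows:
  targets:
    - {"gripper": 0,"tx": 0,"ty": 0,"tz": 0,"rx": 0,"ry": 0,"rz": 4.5}
    - {"gripper": 0,"tx": 0,"ty": 0,"tz": 0,"rx": 0,"ry": 0,"rz": 4.4}
    - {"gripper": 0,"tx": 0,"ty": 0,"tz": 0,"rx": 0,"ry": 0,"rz": 0}
    - {"gripper": 0,"tx": 0,"ty": 0,"tz": 0,"rx": 0,"ry": 0,"rz": 0}
    - {"gripper": 0,"tx": 0,"ty": 0,"tz": 0,"rx": 0,"ry": 0,"rz": 0}
  grip_force: 20

```text
t: 0.6
tool_pos: [0.175, -0.5214, 0.2312]
tcp_rot: [-3.141, 0.0, 0.17]
ft_force: [0.4, -0.8, -0.3]
width: 0.0117
```

Request:
play_rows:
  targets:
    - {"gripper": 0,"tx": 0.038,"ty": -0.0265,"tz": 0,"rx": 0,"ry": 0,"rz": 0}
    - {"gripper": 0,"tx": 0.038,"ty": -0.0265,"tz": 0,"rx": 0,"ry": 0,"rz": 0}
    - {"gripper": 0,"tx": 0.038,"ty": -0.0265,"tz": 0,"rx": 0,"ry": 0,"rz": 0}
    - {"gripper": 0,"tx": 0.038,"ty": -0.0265,"tz": 0,"rx": 0,"ry": 0,"rz": 0}
    - {"gripper": 0,"tx": 0.038,"ty": -0.0265,"tz": 0,"rx": 0,"ry": 0,"rz": 0}
    - {"gripper": 0,"tx": 0.038,"ty": -0.0265,"tz": 0,"rx": 0,"ry": 0,"rz": 0}
    - {"gripper": 0,"tx": 0.038,"ty": -0.0265,"tz": 0,"rx": 0,"ry": 0,"rz": 0}
    - {"gripper": 0,"tx": 0.038,"ty": -0.0265,"tz": 0,"rx": 0,"ry": 0,"rz": 0}

```text
t: 1.4
tool_pos: [0.4403, -0.2599, 0.2315]
tcp_rot: [3.141, -0.0, 0.17]
ft_force: [1.5, -0.8, -0.9]
width: 0.0002
```

Request:
play_rows:
  targets:
    - {"gripper": 0,"tx": 0,"ty": 0,"tz": 0.04,"rx": 0,"ry": 0,"rz": 0}
    - {"gripper": 0,"tx": 0,"ty": 0,"tz": 0.04,"rx": 0,"ry": 0,"rz": 0}
    - {"gripper": 0,"tx": 0,"ty": 0,"tz": 0.04,"rx": 0,"ry": 0,"rz": 0}
    - {"gripper": 0,"tx": 0,"ty": 0,"tz": 0.04,"rx": 0,"ry": 0,"rz": 0}
    - {"gripper": 0,"tx": 0,"ty": 0,"tz": 0.03,"rx": 0,"ry": 0,"rz": 0}
    - {"gripper": 0,"tx": 0,"ty": 0,"tz": 0.016,"rx": 0,"ry": 0,"rz": 0}
    - {"gripper": 0,"tx": 0,"ty": 0,"tz": 0,"rx": 0,"ry": 0,"rz": 0}

```text
t: 2.1
tool_pos: [0.4381, -0.2608, 0.0233]
tcp_rot: [-3.139, 0.003, 0.17]
ft_force: [1.1, -0.2, 0.2]
width: -0.0001
```

Run:
```python
from h import *
im,P=cloud("top"); cv2.imwrite("pics/t1.png",cv2.resize(im[130:310,300:440],None,fx=4,fy=3.3)); print(env.get_state()["tool_pos"])
```

```text
[ 0.43886613 -0.26126174  0.02485738]
```

View pics/t1.png

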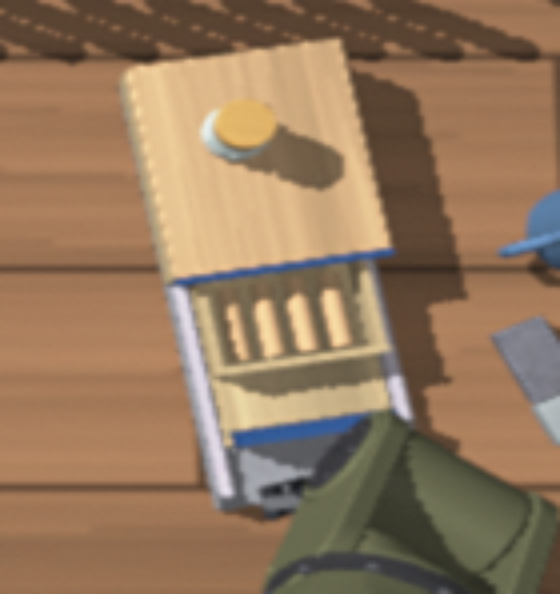

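The fingers stand in front of the blue lip with a clear gap, so I can push.

Request:
play_rows:
  targets:
    - {"gripper": 0,"tx": 0.011,"ty": 0,"tz": 0,"rx": 0,"ry": 0,"rz": 0}
    - {"gripper": 0,"tx": 0.011,"ty": 0,"tz": 0,"rx": 0,"ry": 0,"rz": 0}
    - {"gripper": 0,"tx": 0.008,"ty": 0,"tz": 0,"rx": 0,"ry": 0,"rz": 0}
    - {"gripper": 0,"tx": 0.008,"ty": 0,"tz": 0,"rx": 0,"ry": 0,"rz": 0}
    - {"gripper": 0,"tx": 0.01,"ty": 0,"tz": 0,"rx": 0,"ry": 0,"rz": 0}
    - {"gripper": 0,"tx": 0.01,"ty": 0,"tz": 0,"rx": 0,"ry": 0,"rz": 0}
    - {"gripper": 0,"tx": 0.01,"ty": 0,"tz": 0,"rx": 0,"ry": 0,"rz": 0}
    - {"gripper": 0,"tx": 0.01,"ty": 0,"tz": 0,"rx": 0,"ry": 0,"rz": 0}

```text
t: 2.95
tool_pos: [0.5168, -0.2481, 0.0252]
tcp_rot: [-3.141, 0.0, 0.169]
ft_force: [-2.6, 0.4, 1.8]
width: 0.0001
```

Request:
play_rows:
  targets:
    - {"gripper": 0,"tx": 0.006,"ty": 0,"tz": 0,"rx": 0,"ry": 0,"rz": 0}
    - {"gripper": 0,"tx": 0.004,"ty": 0,"tz": 0,"rx": 0,"ry": 0,"rz": 0}
    - {"gripper": 0,"tx": 0.003,"ty": 0,"tz": 0,"rx": 0,"ry": 0,"rz": 0}
    - {"gripper": 0,"tx": 0.003,"ty": 0,"tz": 0,"rx": 0,"ry": 0,"rz": 0}
    - {"gripper": 0,"tx": 0.002,"ty": 0,"tz": 0,"rx": 0,"ry": 0,"rz": 0}

```text
t: 3.45
tool_pos: [0.5338, -0.2452, 0.0252]
tcp_rot: [-3.141, 0.0, 0.168]
ft_force: [-1.5, 2.0, 0.3]
width: 0.0003
```

Request:
play_rows:
  targets:
    - {"gripper": 0,"tx": 0.002,"ty": 0,"tz": 0,"rx": 0,"ry": 0,"rz": 0}
    - {"gripper": 0,"tx": 0.002,"ty": 0,"tz": 0,"rx": 0,"ry": 0,"rz": 0}
    - {"gripper": 0,"tx": 0.002,"ty": 0,"tz": 0,"rx": 0,"ry": 0,"rz": 0}
    - {"gripper": 0,"tx": 0.001,"ty": 0,"tz": 0,"rx": 0,"ry": 0,"rz": 0}

```text
t: 3.85
tool_pos: [0.5408, -0.2441, 0.0252]
tcp_rot: [-3.142, 0.0, 0.168]
ft_force: [-1.8, 1.4, -0.5]
width: 0.0001
```

Request:
play_rows:
  targets:
    - {"gripper": 0,"tx": 0.001,"ty": 0,"tz": 0,"rx": 0,"ry": 0,"rz": 0}
    - {"gripper": 0,"tx": 0.001,"ty": 0,"tz": 0,"rx": 0,"ry": 0,"rz": 0}
    - {"gripper": 0,"tx": 0.001,"ty": 0,"tz": 0,"rx": 0,"ry": 0,"rz": 0}
    - {"gripper": 0,"tx": 0.001,"ty": 0,"tz": 0,"rx": 0,"ry": 0,"rz": 0}

```text
t: 4.25
tool_pos: [0.5447, -0.2435, 0.0253]
tcp_rot: [-3.142, 0.0, 0.168]
ft_force: [-2.7, 0.9, -0.3]
width: 0.0
```

Request:
play_rows:
  targets:
    - {"gripper": 0,"tx": 0.001,"ty": 0,"tz": 0,"rx": 0,"ry": 0,"rz": 0}
    - {"gripper": 0,"tx": 0.001,"ty": 0,"tz": 0,"rx": 0,"ry": 0,"rz": 0}
    - {"gripper": 0,"tx": 0.001,"ty": 0,"tz": 0,"rx": 0,"ry": 0,"rz": 0}

```text
t: 4.55
tool_pos: [0.5477, -0.243, 0.0253]
tcp_rot: [3.142, -0.0, 0.168]
ft_force: [-2.0, 0.4, -1.2]
width: 0.0001
```

Request:
play_rows:
  targets:
    - {"gripper": 0,"tx": 0.001,"ty": 0,"tz": 0,"rx": 0,"ry": 0,"rz": 0}
    - {"gripper": 0,"tx": 0.001,"ty": 0,"tz": 0,"rx": 0,"ry": 0,"rz": 0}

```text
t: 4.75
tool_pos: [0.5496, -0.2427, 0.0253]
tcp_rot: [3.142, 0.0, 0.168]
ft_force: [-2.4, 1.2, -0.5]
width: -0.0
```

Run:
```python
from h import *
print(env.get_state()["ft_force"])
im,P=cloud("side"); cv2.imwrite("pics/s1.png",cv2.resize(im[140:240,260:400],None,fx=5,fy=5,interpolation=cv2.INTER_CUBIC))
```

```text
[-2.390096    1.16726265 -0.47323979]
```

View pics/s1.png

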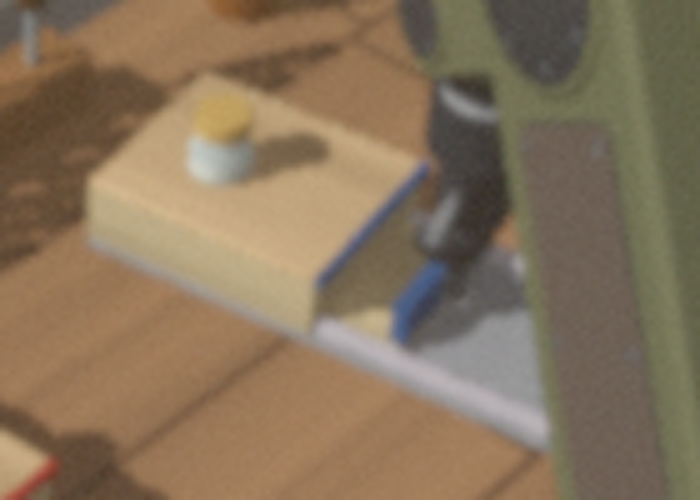

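The tray is nearly shut, with the lip close to the case front and the force still at friction level. I'll keep creeping in until the force rises.

Request:
play_rows:
  targets:
    - {"gripper": 0,"tx": 0.001,"ty": 0,"tz": 0,"rx": 0,"ry": 0,"rz": 0}
    - {"gripper": 0,"tx": 0.001,"ty": 0,"tz": 0,"rx": 0,"ry": 0,"rz": 0}

```text
t: 5.0
tool_pos: [0.5505, -0.2425, 0.0252]
tcp_rot: [-3.141, 0.003, 0.168]
ft_force: [-18.6, -2.4, 8.3]
width: 0.0004
```

Request:
play_rows:
  targets:
    - {"gripper": 0,"tx": 0.001,"ty": 0,"tz": 0,"rx": 0,"ry": 0,"rz": 0}
    - {"gripper": 0,"tx": 0,"ty": 0,"tz": 0,"rx": 0,"ry": 0,"rz": 0}

```text
t: 5.2
tool_pos: [0.5505, -0.2425, 0.0253]
tcp_rot: [-3.14, 0.005, 0.168]
ft_force: [-22.1, -1.6, 10.1]
width: -0.0007
```

The blue tray is home: the position stopped and the force went from 2 to 22 N. I'll back off and rise.

Request:
play_rows:
  targets:
    - {"gripper": 0,"tx": -0.01,"ty": 0,"tz": 0,"rx": 0,"ry": 0,"rz": 0}
    - {"gripper": 0,"tx": -0.02,"ty": 0,"tz": 0,"rx": 0,"ry": 0,"rz": 0}
    - {"gripper": 0,"tx": 0,"ty": 0,"tz": -0.03,"rx": 0,"ry": 0,"rz": 0}
    - {"gripper": 0,"tx": 0,"ty": 0,"tz": -0.045,"rx": 0,"ry": 0,"rz": 0}
    - {"gripper": 0,"tx": 0,"ty": 0,"tz": -0.045,"rx": 0,"ry": 0,"rz": 0}
    - {"gripper": 0,"tx": 0,"ty": 0,"tz": -0.04,"rx": 0,"ry": 0,"rz": 0}
    - {"gripper": 0,"tx": 0,"ty": 0,"tz": 0,"rx": 0,"ry": 0,"rz": 5.1}
    - {"gripper": 0,"tx": 0,"ty": 0,"tz": 0,"rx": 0,"ry": 0,"rz": 0}

```text
t: 6.0
tool_pos: [0.5233, -0.2474, 0.1866]
tcp_rot: [3.14, -0.003, 0.078]
ft_force: [-0.3, 0.5, -0.5]
width: -0.0003
```

Request:
play_rows:
  targets:
    - {"gripper": 0,"tx": 0.009,"ty": -0.045,"tz": 0,"rx": 0,"ry": 0,"rz": 0}
    - {"gripper": 0,"tx": 0.009,"ty": -0.045,"tz": 0,"rx": 0,"ry": 0,"rz": 0}
    - {"gripper": 0,"tx": 0.009,"ty": -0.045,"tz": 0,"rx": 0,"ry": 0,"rz": 0}
    - {"gripper": 0,"tx": 0.009,"ty": -0.045,"tz": 0,"rx": 0,"ry": 0,"rz": 0}
    - {"gripper": 0,"tx": 0.009,"ty": -0.045,"tz": 0,"rx": 0,"ry": 0,"rz": 0}
    - {"gripper": 0,"tx": 0.009,"ty": -0.045,"tz": 0,"rx": 0,"ry": 0,"rz": 0}
    - {"gripper": 0,"tx": 0.009,"ty": -0.045,"tz": 0,"rx": 0,"ry": 0,"rz": 0}
    - {"gripper": 0,"tx": 0.01,"ty": -0.037,"tz": 0,"rx": 0,"ry": 0,"rz": 0}

```text
t: 6.8
tool_pos: [0.5673, 0.1119, 0.1843]
tcp_rot: [-3.141, 0.001, 0.083]
ft_force: [-0.8, -0.1, 0.8]
width: -0.0002
```

Request:
play_rows:
  targets:
    - {"gripper": 0,"tx": 0.009,"ty": -0.045,"tz": 0,"rx": 0,"ry": 0,"rz": 0}
    - {"gripper": 0,"tx": 0,"ty": 0,"tz": 0,"rx": 0,"ry": 0,"rz": 0}
    - {"gripper": 0,"tx": 0,"ty": 0,"tz": 0,"rx": 0,"ry": 0,"rz": 0}

```text
t: 7.1
tool_pos: [0.5728, 0.1557, 0.184]
tcp_rot: [3.141, 0.002, 0.083]
ft_force: [-0.8, -0.3, 0.0]
width: -0.0001
```

Run:
```python
from h import *
im,P=cloud("top"); cv2.imwrite("pics/t2.png",cv2.resize(im[130:310,180:430],None,fx=3,fy=3,interpolation=cv2.INTER_CUBIC))
s=env.get_state(); print(s["tool_pos"],s["tcp_rot"])
hsv=cv2.cvtColor(im,cv2.COLOR_BGR2HSV).astype(int);H,S,V=hsv[...,0],hsv[...,1],hsv[...,2]
v,u=np.mgrid[:420,:560];z=P[...,2]
for n,m,(a,b) in(("red",((H<8)|(H>172))&(S>170)&(V>80),(190,270)),("blue",(H>100)&(H<125)&(S>130),(325,415))):
    k=m&(u>a)&(u<b)&(v>190)&(v<290)&(z>.04)&(z<.0535)&(P[...,0]<.6); p=P[k]; print(n,k.sum(),np.median(p,0),p.min(0),p.max(0))
```

```text
[0.57285877 0.15483951 0.18432301] [3.14132684e+00 1.35526007e-03 8.13327010e-02]
red 79 [0.54578037 0.1704405  0.04672657] [0.54029829 0.09994169 0.04079508] [0.55405924 0.20653895 0.05052189]
blue 122 [ 0.56451419 -0.23870042  0.04603642] [ 0.55346311 -0.29019437  0.04106542] [ 0.57785746 -0.18508844  0.05043203]
```

View pics/t2.png

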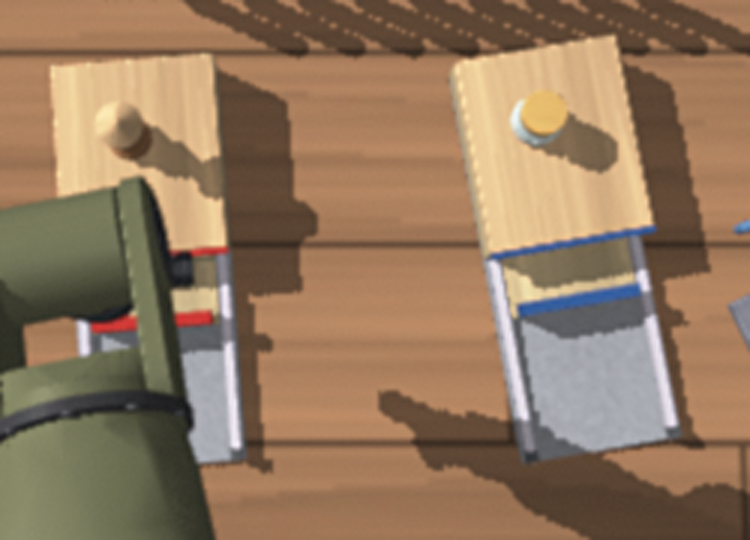

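The blue tray is shut, with its lip centre 54 mm in front of the roof strip, and the jar is unmoved. The TCP is above the red well, 27 mm behind the lip centre, with about 10 mm or more clear on each side. I'll descend.

Request:
play_rows:
  targets:
    - {"gripper": 0,"tx": 0,"ty": 0,"tz": 0.04,"rx": 0,"ry": 0,"rz": 0}
    - {"gripper": 0,"tx": 0,"ty": 0,"tz": 0.04,"rx": 0,"ry": 0,"rz": 0}
    - {"gripper": 0,"tx": 0,"ty": 0,"tz": 0.03,"rx": 0,"ry": 0,"rz": 0}
    - {"gripper": 0,"tx": 0,"ty": 0,"tz": 0.015,"rx": 0,"ry": 0,"rz": 0}
    - {"gripper": 0,"tx": 0,"ty": 0,"tz": 0.005,"rx": 0,"ry": 0,"rz": 0}
    - {"gripper": 0,"tx": 0,"ty": 0,"tz": 0,"rx": 0,"ry": 0,"rz": 0}

```text
t: 7.75
tool_pos: [0.5735, 0.1546, 0.0558]
tcp_rot: [-3.142, -0.0, 0.079]
ft_force: [0.6, 0.5, 0.6]
width: -0.0003
```

Request:
play_rows:
  targets:
    - {"gripper": 0,"tx": 0,"ty": 0,"tz": 0.01,"rx": 0,"ry": 0,"rz": 0}
    - {"gripper": 0,"tx": 0,"ty": 0,"tz": 0.01,"rx": 0,"ry": 0,"rz": 0}
    - {"gripper": 0,"tx": 0,"ty": 0,"tz": 0.008,"rx": 0,"ry": 0,"rz": 0}
    - {"gripper": 0,"tx": 0,"ty": 0,"tz": 0,"rx": 0,"ry": 0,"rz": 0}

```text
t: 8.15
tool_pos: [0.5725, 0.1549, 0.026]
tcp_rot: [3.141, 0.002, 0.08]
ft_force: [-0.3, 1.1, -1.4]
width: -0.0001
```

Request:
play_rows:
  targets:
    - {"gripper": 0,"tx": -0.003,"ty": 0,"tz": 0,"rx": 0,"ry": 0,"rz": 0}
    - {"gripper": 0,"tx": -0.003,"ty": 0,"tz": 0,"rx": 0,"ry": 0,"rz": 0}
    - {"gripper": 0,"tx": -0.003,"ty": 0,"tz": 0,"rx": 0,"ry": 0,"rz": 0}
    - {"gripper": 0,"tx": -0.003,"ty": 0,"tz": 0,"rx": 0,"ry": 0,"rz": 0}
    - {"gripper": 0,"tx": -0.003,"ty": 0,"tz": 0,"rx": 0,"ry": 0,"rz": 0}
    - {"gripper": 0,"tx": -0.003,"ty": 0,"tz": 0,"rx": 0,"ry": 0,"rz": 0}
    - {"gripper": 0,"tx": -0.004,"ty": 0,"tz": 0,"rx": 0,"ry": 0,"rz": 0}
    - {"gripper": 0,"tx": -0.004,"ty": 0,"tz": 0,"rx": 0,"ry": 0,"rz": 0}

```text
t: 8.95
tool_pos: [0.5471, 0.153, 0.0274]
tcp_rot: [-3.142, -0.0, 0.079]
ft_force: [2.6, 0.0, 1.1]
width: 0.0001
```

Request:
play_rows:
  targets:
    - {"gripper": 0,"tx": -0.004,"ty": 0,"tz": 0,"rx": 0,"ry": 0,"rz": 0}
    - {"gripper": 0,"tx": -0.004,"ty": 0,"tz": 0,"rx": 0,"ry": 0,"rz": 0}
    - {"gripper": 0,"tx": -0.005,"ty": 0,"tz": 0,"rx": 0,"ry": 0,"rz": 0}
    - {"gripper": 0,"tx": -0.005,"ty": 0,"tz": 0,"rx": 0,"ry": 0,"rz": 0}
    - {"gripper": 0,"tx": -0.005,"ty": 0,"tz": 0,"rx": 0,"ry": 0,"rz": 0}
    - {"gripper": 0,"tx": -0.005,"ty": 0,"tz": 0,"rx": 0,"ry": 0,"rz": 0}
    - {"gripper": 0,"tx": -0.005,"ty": 0,"tz": 0,"rx": 0,"ry": 0,"rz": 0}
    - {"gripper": 0,"tx": -0.005,"ty": 0,"tz": 0,"rx": 0,"ry": 0,"rz": 0}

```text
t: 9.75
tool_pos: [0.509, 0.15, 0.0273]
tcp_rot: [-3.142, -0.0, 0.079]
ft_force: [2.4, 0.6, 1.5]
width: 0.0
```

Request:
play_rows:
  targets:
    - {"gripper": 0,"tx": -0.005,"ty": 0,"tz": 0,"rx": 0,"ry": 0,"rz": 0}
    - {"gripper": 0,"tx": -0.005,"ty": 0,"tz": 0,"rx": 0,"ry": 0,"rz": 0}
    - {"gripper": 0,"tx": -0.005,"ty": 0,"tz": 0,"rx": 0,"ry": 0,"rz": 0}
    - {"gripper": 0,"tx": -0.005,"ty": 0,"tz": 0,"rx": 0,"ry": 0,"rz": 0}
    - {"gripper": 0,"tx": -0.005,"ty": 0,"tz": 0,"rx": 0,"ry": 0,"rz": 0}
    - {"gripper": 0,"tx": -0.005,"ty": 0,"tz": 0,"rx": 0,"ry": 0,"rz": 0}
    - {"gripper": 0,"tx": -0.005,"ty": 0,"tz": 0,"rx": 0,"ry": 0,"rz": 0}
    - {"gripper": 0,"tx": -0.005,"ty": 0,"tz": 0,"rx": 0,"ry": 0,"rz": 0}

```text
t: 10.55
tool_pos: [0.4691, 0.1468, 0.0273]
tcp_rot: [-3.142, -0.0, 0.079]
ft_force: [2.2, 0.4, 0.3]
width: 0.0002
```

Request:
play_rows:
  targets:
    - {"gripper": 0,"tx": -0.004,"ty": 0,"tz": 0,"rx": 0,"ry": 0,"rz": 0}
    - {"gripper": 0,"tx": -0.003,"ty": 0,"tz": 0,"rx": 0,"ry": 0,"rz": 0}
    - {"gripper": 0,"tx": -0.003,"ty": 0,"tz": 0,"rx": 0,"ry": 0,"rz": 0}
    - {"gripper": 0,"tx": -0.003,"ty": 0,"tz": 0,"rx": 0,"ry": 0,"rz": 0}
    - {"gripper": 0,"tx": -0.002,"ty": 0,"tz": 0,"rx": 0,"ry": 0,"rz": 0}
    - {"gripper": 0,"tx": -0.002,"ty": 0,"tz": 0,"rx": 0,"ry": 0,"rz": 0}
    - {"gripper": 0,"tx": -0.002,"ty": 0,"tz": 0,"rx": 0,"ry": 0,"rz": 0}
    - {"gripper": 0,"tx": -0.002,"ty": 0,"tz": 0,"rx": 0,"ry": 0,"rz": 0}

```text
t: 11.35
tool_pos: [0.4484, 0.1451, 0.0273]
tcp_rot: [-3.142, -0.0, 0.079]
ft_force: [2.7, 0.6, 0.4]
width: -0.0002
```

Request:
play_rows:
  targets:
    - {"gripper": 0,"tx": -0.002,"ty": 0,"tz": 0,"rx": 0,"ry": 0,"rz": 0}
    - {"gripper": 0,"tx": -0.002,"ty": 0,"tz": 0,"rx": 0,"ry": 0,"rz": 0}
    - {"gripper": 0,"tx": -0.002,"ty": 0,"tz": 0,"rx": 0,"ry": 0,"rz": 0}
    - {"gripper": 0,"tx": -0.001,"ty": 0,"tz": 0,"rx": 0,"ry": 0,"rz": 0}
    - {"gripper": 0,"tx": -0.001,"ty": 0,"tz": 0,"rx": 0,"ry": 0,"rz": 0}

```text
t: 11.85
tool_pos: [0.4417, 0.1446, 0.0275]
tcp_rot: [-3.141, -0.003, 0.079]
ft_force: [16.6, 1.9, -12.1]
width: -0.0001
```

Request:
play_rows:
  targets:
    - {"gripper": 0,"tx": -0.001,"ty": 0,"tz": 0,"rx": 0,"ry": 0,"rz": 0}
    - {"gripper": 0,"tx": -0.001,"ty": 0,"tz": 0,"rx": 0,"ry": 0,"rz": 0}

```text
t: 12.05
tool_pos: [0.4417, 0.1446, 0.0278]
tcp_rot: [-3.141, -0.008, 0.079]
ft_force: [29.6, 1.7, -20.8]
width: 0.0002
```

At the stop: the force rose to 30 N with no further motion. I'll ease off towards the well centre, dwell, then rise clear.

Request:
play_rows:
  targets:
    - {"gripper": 0,"tx": 0.005,"ty": 0,"tz": 0,"rx": 0,"ry": 0,"rz": 0}
    - {"gripper": 0,"tx": 0.008,"ty": 0,"tz": 0,"rx": 0,"ry": 0,"rz": 0}
    - {"gripper": 0,"tx": 0,"ty": 0,"tz": 0,"rx": 0,"ry": 0,"rz": 0}
    - {"gripper": 0,"tx": 0,"ty": 0,"tz": -0.02,"rx": 0,"ry": 0,"rz": 0}
    - {"gripper": 0,"tx": 0,"ty": 0,"tz": -0.04,"rx": 0,"ry": 0,"rz": 0}
    - {"gripper": 0,"tx": 0,"ty": 0,"tz": -0.04,"rx": 0,"ry": 0,"rz": 0}
    - {"gripper": 0,"tx": 0,"ty": 0,"tz": -0.04,"rx": 0,"ry": 0,"rz": 0}

```text
t: 12.75
tool_pos: [0.4509, 0.1453, 0.1686]
tcp_rot: [3.141, 0.001, 0.08]
ft_force: [0.4, 0.0, 0.4]
width: -0.0002
```

Request:
play_rows:
  targets:
    - {"gripper": 0,"tx": -0.005,"ty": 0.045,"tz": 0,"rx": 0,"ry": 0,"rz": 0}
    - {"gripper": 0,"tx": -0.005,"ty": 0.045,"tz": 0,"rx": 0,"ry": 0,"rz": 0}
    - {"gripper": 0,"tx": -0.005,"ty": 0.045,"tz": 0,"rx": 0,"ry": 0,"rz": 0}
    - {"gripper": 0,"tx": -0.005,"ty": 0.045,"tz": 0,"rx": 0,"ry": 0,"rz": 0}
    - {"gripper": 0,"tx": 0,"ty": 0,"tz": 0,"rx": 0,"ry": 0,"rz": 0}
    - {"gripper": 0,"tx": 0,"ty": 0,"tz": 0,"rx": 0,"ry": 0,"rz": 0}

```text
t: 13.35
tool_pos: [0.4456, -0.0362, 0.1671]
tcp_rot: [-3.141, 0.001, 0.077]
ft_force: [-0.2, -0.0, -0.2]
width: -0.0
```

Run:
```python
from h import *
im,P=cloud("top"); cv2.imwrite("pics/t3.png",cv2.resize(im[80:320,80:480],None,fx=2,fy=2,interpolation=cv2.INTER_CUBIC))
s=env.get_state(); print(s["t"],s["tool_pos"],s["ft_force"])
hsv=cv2.cvtColor(im,cv2.COLOR_BGR2HSV).astype(int);H,S,V=hsv[...,0],hsv[...,1],hsv[...,2]
v,u=np.mgrid[:420,:560];z=P[...,2]
for n,m,(a,b) in(("red",((H<8)|(H>172))&(S>170)&(V>80),(190,270)),("blue",(H>100)&(H<125)&(S>130),(325,415))):
    k=m&(u>a)&(u<b)&(v>190)&(v<310)&(z>.04)&(z<.0535)&(P[...,0]<.6); print(n,k.sum(),np.median(P[k],0))
```

```text
13.4 [ 0.44567112 -0.03531733  0.1671244 ] [0.13366216 1.23100134 0.17064979]
red 147 [0.42623559 0.14477559 0.04605277]
blue 120 [ 0.56439567 -0.23898543  0.04620374]
```

View pics/t3.png

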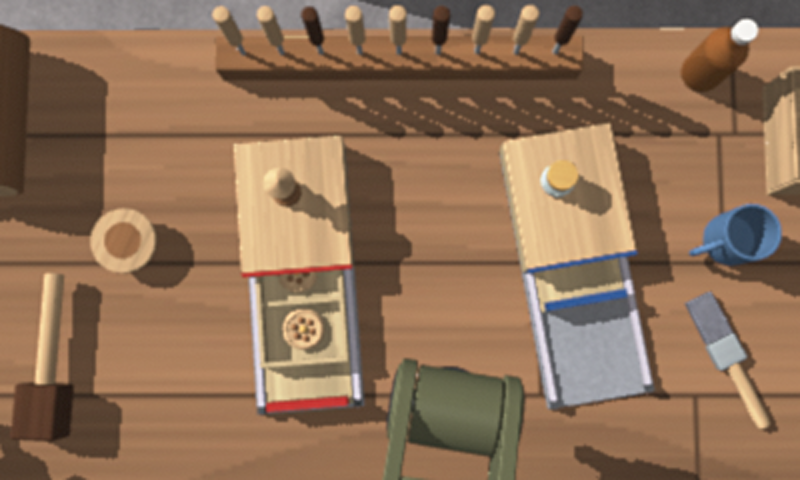

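The red tray is out, with a medallion at (303,328) and the other partly under the roof at (297,280). The blue tray is shut, the bystanders are in place and the arm is clear. I'll hand in.

```bash
python3 -c "
from workcell import env
print(env.close_job())"
```

```text
the job is handed in; nothing more can be done
None
```

I pushed the blue-lipped tray fully home, drew the red-lipped tray out to its stop with the closed fingertips behind its lip, and handed the job in at about 13.4 s. No verdict was reported.

- **Blue tray:** I pushed it with closed fingertips until it stopped, when the force rose from about 2 N to 22 N. In the last picture its lip had not moved since.
- **Red tray:** it drew steadily at about 2.5 N, then stopped at about 30 N. The camera puts it roughly 125 mm out, a few mm short of the nominal 130 mm but above the 118 mm needed.
- **Medallions:** both can be seen in the tray, one fully and one partly under the roof edge. I did not measure their heights.
- **Bystanders:** in the last picture all six look where they started. I judged this by eye and did not measure it.
- **Arm:** it ended clear of everything, with wrist force near zero.

The first two move calls were refused because each row has to list all seven values. Nothing moved, and I sent them again in full.

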